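# Comb the dowels into the drying tray

### The job

Lay the stray dowel from the bench into the grooved tray, clear of the others. Then take the small rake from its rest, set its head across both tray rims at one end of the tray, tines down, and draw it to the other end with light, steady contact on the rims, combing back again if needed, until all four dowels lie flat in grooves, parallel to them (straighten the dowels in the tray with the rake, never with the fingers). Finally hang the rake back in its rest and let go, leaving the vase, jug and pebble undisturbed.

Things in the scene. Friction and masses are not known exactly. Their poses are not given: they have to be found in the camera images.
- tray: Fixed dark wooden tray with a white ridged plaster floor, 160 (x) by 292 (y), origin at the centre of its underside; heights are from there. Grooves and ridges run along x. Two rims along y, at x = -80..-65 and 65..80, 46 high: the rake's head rides on them (along x, spanning both). End walls at y = +-138..146, 24 high. Inner floor 130 by 276, 10 high.
- tray_groove (a point): Point on the floor of the tray's groove at tray y = +104, at tray x = 0, 10 high; axes as the tray. Ten ridges (45 degree sides, rounded tops 20 high) at y = +-13, 39, 65, 91, 117 make eleven grooves, centres y = 0, +-26, 52, 78, 104, 130. A dowel home in a groove has its centre 17 and its top 24 high; one lying across the ridges has its centre 27 high.
- rest: Fixed plywood rest for the rake, origin at the centre of its underside: two upright rails 120 long (along its x), 14 thick, 32 high, with a 22 wide slot between them along x. The rake's tines hang in the slot and its head lies on top of the rails, lengthwise along x.
- rake_grip (a point): Centre of the rake's upright handle, where to grip it: a wooden block 44 (x) by 16 (y) by 56 tall on top of the head. Axes: x along the head, z up. It is 38 above the head's underside: 70 above the bench when the rake hangs in its rest, 84 when the head lies on the tray's rims. The rake weighs about 150 g.
- rake_head (a point): Centre of the underside of the rake's head, a bar 170 (x) by 30 (y) by 10 thick. Under it a row of eleven steel tines along x, 10 apart, 5 thick, 20 long. With the head on the rims the tine ends pass 2 above dowels that lie home and push the others, which swing parallel to the rake and drop in an empty groove; ease back if one wedges.
- rod_a_mid (a point): Dowel lying askew across the ridges in the tray: a plain waxed light-wood dowel 100 long, 14 in diameter, round ends, about 12 g; the point is its centre and its x axis runs along the dowel (its y and z axes turn as it rolls).
- rod_b_mid (a point): Dowel lying askew across the ridges in the tray: a plain waxed light-wood dowel 100 long, 14 in diameter, round ends, about 12 g; the point is its centre and its x axis runs along the dowel (its y and z axes turn as it rolls).
- rod_c_mid (a point): Dowel lying askew across the ridges in the tray: a plain waxed light-wood dowel 100 long, 14 in diameter, round ends, about 12 g; the point is its centre and its x axis runs along the dowel (its y and z axes turn as it rolls).
- rod_stray_mid (a point): The stray dowel, lying on the bench on the side of the tray away from the rest: a plain waxed light-wood dowel 100 long, 14 in diameter, round ends, about 12 g; the point is its centre and its x axis runs along the dowel (its y and z axes turn as it rolls). At the start the end of the tray towards tray +y, from y = 75 on, is free of dowels.
- vase: Bystander: small brown clay vase with one loop, 84 wide, 130 tall, origin at the centre of its foot.
- jug: Bystander: white mug-shaped jug, 84 across, 100 tall, origin at the centre of its foot.
- pebble: Bystander: grey pebble, 54 across, 24 tall, origin at the centre of its underside.
Things that resemble listed ones, but are neither listed nor needed, are in the scene too. What is shaped like the part that bears rod_stray_mid but black or pink is not meant.

How it is judged:
On the way, in this order (a step that is already met when the one before it is completed fails the run):
1. the stray dowel lies in the tray, let go (z of rod_stray_mid in the frame of tray between 0.01 and 0.045 m and x of rod_stray_mid in the frame of tray between -0.065 and 0.065 m and y of rod_stray_mid in the frame of tray between -0.138 and 0.138 m and contact force between the fingers and rod_stray below 0.1 N), for 0.2 s.
2. the rake's head lies on the rims at one end of the tray (within about 50 mm of an end wall) (z of rake_grip in the frame of tray between 0.079 and 0.089 m and contact force between rake and tray above 0.5 N and x of rake_grip in the frame of tray between -0.02 and 0.02 m and (y of rake_grip in the frame of tray above 0.09 m or y of rake_grip in the frame of tray below -0.09 m)), for 0.1 s.
3. the rake passes the middle of the tray in light contact with the rims (under 40 N) (z of rake_grip in the frame of tray between 0.079 and 0.089 m and contact force between rake and tray between 0.5 and 40 N and x of rake_grip in the frame of tray between -0.02 and 0.02 m and y of rake_grip in the frame of tray between -0.04 and 0.04 m), for 0.1 s.
4. all four dowels lie home in grooves while the rake still rides on the rims (z of rod_a_mid in the frame of tray between 0.012 and 0.0205 m and angle between the x axis of each of rod_a_mid, rod_b_mid, rod_c_mid, rod_stray_mid and the x axis of tray, either way round below 0.08 rad and x of rod_a_mid in the frame of tray between -0.05 and 0.05 m and y of rod_a_mid in the frame of tray between -0.138 and 0.138 m and z of rod_b_mid in the frame of tray between 0.012 and 0.0205 m and x of rod_b_mid in the frame of tray between -0.05 and 0.05 m and y of rod_b_mid in the frame of tray between -0.138 and 0.138 m and z of rod_c_mid in the frame of tray between 0.012 and 0.0205 m and x of rod_c_mid in the frame of tray between -0.05 and 0.05 m and y of rod_c_mid in the frame of tray between -0.138 and 0.138 m and z of rod_stray_mid in the frame of tray between 0.012 and 0.0205 m and x of rod_stray_mid in the frame of tray between -0.05 and 0.05 m and y of rod_stray_mid in the frame of tray between -0.138 and 0.138 m and z of rake_grip in the frame of tray between 0.079 and 0.089 m and contact force between rake and tray above 0.5 N and x of rake_grip in the frame of tray between -0.02 and 0.02 m), for 0.1 s.
5. the rake hangs in its rest (z of rake_grip in the frame of rest between 0.066 and 0.074 m and y of rake_grip in the frame of rest between -0.012 and 0.012 m and x of rake_grip in the frame of rest between -0.035 and 0.035 m and angle between the x axis of rake_grip and the x axis of rest, either way round below 0.17 rad and angle between rake_grip's own z axis and vertical below 0.1 rad), for 0.2 s.
At the end, for the whole second after the job is handed in: All four dowels lie home in grooves (centre at most 20.5 mm above the tray's underside, within 0.08 rad of the grooves); the rake hangs upright in its rest (within 4 mm in height, 12 mm across, 35 mm along, 0.17 rad in yaw, 0.1 rad in tilt); dowels and rake are still (all of step 5 and z of rod_a_mid in the frame of tray between 0.012 and 0.0205 m and angle between the x axis of each of rod_a_mid, rod_b_mid, rod_c_mid, rod_stray_mid and the x axis of tray, either way round below 0.08 rad and x of rod_a_mid in the frame of tray between -0.05 and 0.05 m and y of rod_a_mid in the frame of tray between -0.138 and 0.138 m and z of rod_b_mid in the frame of tray between 0.012 and 0.0205 m and x of rod_b_mid in the frame of tray between -0.05 and 0.05 m and y of rod_b_mid in the frame of tray between -0.138 and 0.138 m and z of rod_c_mid in the frame of tray between 0.012 and 0.0205 m and x of rod_c_mid in the frame of tray between -0.05 and 0.05 m and y of rod_c_mid in the frame of tray between -0.138 and 0.138 m and z of rod_stray_mid in the frame of tray between 0.012 and 0.0205 m and x of rod_stray_mid in the frame of tray between -0.05 and 0.05 m and y of rod_stray_mid in the frame of tray between -0.138 and 0.138 m and linear speed of each of rod_a, rod_b, rod_c, rod_stray, rake below 0.02 m/s); the robot touches nothing.
It fails at once if the fingers touch a dowel that started in the tray (contact force between the fingers and rod_a above 0.5 N or contact force between the fingers and rod_b above 0.5 N or contact force between the fingers and rod_c above 0.5 N).
It fails at once if the vase, jug or pebble is moved more than 25 mm, or the vase or jug is tipped (distance of any of vase, jug, pebble from where it was at the start of the episode above 0.025 m or angle between any of vase, jug's own z axis and vertical above 0.3 rad).
It also fails if it takes over 72 s, if anything falls off the work surface, if the arm or the gripper's body presses on something with over 40 N, if the wrist force passes 120 N, or if a joint passes its speed limit or range.

### The arm

A 6-joint arm with a two-finger parallel gripper is mounted at the origin on the work surface. World frame = base frame: x ahead of the robot, y to its left, z up, the work surface at z = 0. Lengths are in m, angles in rad, forces in N, time in s.
With the tool pointing down it reaches from about 0.3 to 0.875 m from the base axis. Payload 6.4 kg.
Tool frame: the origin (TCP) lies on the centre line of the jaws, within the pads' length; the fingertips stand 8 mm ahead of it and the grasp point (between the pads) lies 11 mm behind it; z points along the fingers, y is the line along which they close (so a half turn about z gives the same grasp; the last joint's range is limited). The gripper opens to 88 mm and grips with 3 to 60 N. Pads are 18 mm wide; open, the fingers measure 123 mm over their backs; the gripper's body (75 mm by 187 mm) begins 45 mm behind the grasp point.
Start: joints at [1.094, 0.181, 1.607, -0, 1.354, -0.206], TCP at [0.154, 0.554, 0.212] pointing down, gripper open.
Joint ranges: [-2.99, 2.99], [-0.89, 2.07], [0.3, 2.58], [-1.14, 4.28], [0, 2.63], [-3.12, 3.12]. Speed limits (rad/s): [2.57, 2.57, 3.01, 3.14, 3.14, 3.14].

### API

Orientations are given as a rotation vector (axis times angle).
In Python, from rig import env, vision, ticket, finder gives the robot as it stands.
- The arm moves only by the tool step_arm, never from a script. Its argument "rows" is a list of rows, each a list of 2 entries, a list of its own where there are three numbers: the shift along the tool's x, y, z in mm, then the turn, a rotation vector about the tool's x, y, z in degrees. In form: [[[x, y, z], [rx, ry, rz]], ...]. A call has 1 to 5 rows; each row shifts and turns the commanded pose from where the row before left it, along the tool's axes as they then stand; what a row does not reach is not made up. A row lasts 1/8 s, in which the tool goes at most 62.5 mm and 10.7 degrees, less where a joint would pass 70% of its speed; a pose out of reach is approached as far as the arm can. A call is refused whole if a number of a shift passes 62.5 or a number of a turn 10.7, either way. A call with a gripper value outside its range is refused whole. "gripper" is the opening, from -1 (shut) to 1 (fully open), so that 0 is half open, set as the call begins (left out, the last holds). The fingers move at their own pace and stop on an object; the grip force is fixed at half the most. Time passes only in rows, so rows that do not move let the fingers close. It gives the time, the measured TCP pose, the force, the opening and the grip force at its end, in the units of the state.
- env.sense(): the state, without advancing time (a new reading comes with each control period).
- vision.grab_frame(name): name is "scene" or "top" or "wrist"; returns (picture, depth): 420x560x3 uint8, blue, green, red; 420x560 float32, m along the optical axis (not along the pixel's ray), 0 where there is no reading.
- vision.camera_model(name): a dict with "vfov" (degrees; the focal length in pixels is half the picture's height over the tangent of half this angle, whatever the lens; pixels are square), "cx", "cy" (the principal point, pixels), "origin" and "orientation" of the camera in the world; the wrist camera has in their place "tool_from_camera" (4x4, takes a point from camera to tool coordinates, whose origin is the TCP and whose axes are the flange's). Camera axes: x right, y down, z forward; pixel columns grow to the right and rows downward; lengths in m; the calibration is good to about 2 mm. The wrist camera is an equidistant fisheye: a pixel r from the principal point sees the ray r / f radians off the axis. A picture is of the moment at which its call begins: read the wrist's pose just before it. camera_model takes no time and is no camera call.
- ticket.hand_in(): hands the job in; it is judged then, once.
Trained networks look in the newest picture that a camera, given by its name, has taken for a name from the list of things; names that differ only in an ending like _2 or _b are one class to them, and where a whole thing is asked for, a point or a joint stands for the part that bears it (a point fixed in the world has none). Each returns a list of dicts, best first, with "p" (0 to 1); they miss things now and then, are a little off and sometimes report something else, mostly with a low value. They report only what shows in the picture. A call takes as long as a camera call. They do not tell look-alikes from the thing itself.
- finder.search_frame(camera, query): "point" ([x, y, z] in m, in the coordinates of the camera as it stood for that picture, good to about 4 mm: the middle of the surface that is visible of it).
The state is a dict: "t": time; "q": joint angles; "joint_vel": joint speeds; "tau": joint torques, N m; "eef_pos": TCP position; "tcp_rot": TCP orientation; "wrist_force": force on the tool from outside, world axes, zero at the start; "ft_torque": the same for the moment, N m; "width": opening from 0.0 (shut) to 1.0 (fully open); "grasp_force": force on a finger pad.
Only numpy, scipy, OpenCV 4.12 (cv2) and the standard library are available. Lean on these libraries where they do the work, as an engineer would, in place of code of your own. Each camera call takes 0.05 s, during which the arm holds its last target. There are 200 camera calls.

## Working session

There is one attempt and no reset: what is moved stays moved. The work goes in short steps, Python scripts to look and compute and a tool call to move; the robot and the scene stay as the last step left them, time stands still between calls to the robot, and variables do not carry over. Pictures are saved under pics/ and viewed, at most 10 in all, crops included, and the job is handed in when it is done.

Besides the shell and the picture viewer there is one more tool, called after "Request:" as name([rows], argument=value, ...), one row to a line, values as JSON. step_arm: Moves the arm, as the interface text tells. Its arguments: {"type":"object","properties":{"rows":{"type":"array"},"gripper":{"type":"number"}},"required":["rows"]}

```bash
mkdir -p pics; ls; cat > h.py <<'E'
from rig import env, vision, ticket, finder
import numpy as np, cv2
from scipy.spatial.transform import Rotation as R
def rot(o):
    o=np.array(o,float)
    if o.shape==(3,3): return o
    return R.from_rotvec(o).as_matrix() if o.size==3 else R.from_quat(o).as_matrix()
def cloud(name):
    im,d=vision.grab_frame(name); m=vision.camera_model(name)
    f=210/np.tan(np.radians(m['vfov']/2)); v,u=np.mgrid[:420,:560]
    P=np.dstack([(u-m['cx'])/f*d,(v-m['cy'])/f*d,d])@rot(m['orientation']).T+np.array(m['origin'])
    P[d==0]=np.nan
    return im,P
E
python3 - <<'E'
from h import *
for n in("scene","top"):
    m=vision.camera_model(n);print(n,m)
    im,P=cloud(n);cv2.imwrite(f'pics/{n}0.png',im);np.save(f'/tmp/{n}.npy',P)
    for q in["tray","rest","rake_grip","rake_head","rod_a_mid","vase","jug","pebble"]:
        for r in finder.search_frame(n,q)[:6]:
            print(q,round(r['p'],2),np.round(rot(m['orientation'])@np.array(r['point'])+m['origin'],3))
print(env.sense())
E
```

```text
pics
scene {'vfov': 42.796260386404704, 'cx': 284.0171884347216, 'cy': 210.28307770940103, 'origin': array([1.00819251, 0.44226106, 0.96774045]), 'orientation': array([-1.10249321, -2.56488903,  0.77425371])}
tray 0.73 [0.538 0.01  0.016]
rest 0.67 [ 0.497 -0.245  0.019]
rake_grip 0.58 [ 0.489 -0.271  0.039]
rake_head 0.79 [ 0.49  -0.265  0.042]
rod_a_mid 0.69 [ 0.541 -0.031  0.029]
vase 0.56 [0.789 0.178 0.072]
jug 0.58 [ 0.763 -0.144  0.063]
pebble 0.87 [ 0.75  -0.016  0.018]
top {'vfov': 56.18893786343071, 'cx': 275.7096622348926, 'cy': 204.87023088434114, 'origin': array([0.45230368, 0.0525525 , 0.8648912 ]), 'orientation': array([-2.12075659,  2.17929698, -0.16472378])}
tray 0.55 [ 0.546 -0.001  0.017]
rest 0.68 [ 0.486 -0.252  0.03 ]
rest 0.18 [ 0.534 -0.077  0.035]
rake_grip 0.72 [ 0.482 -0.267  0.043]
rake_grip 0.41 [ 0.487 -0.251  0.033]
rake_head 0.73 [ 0.485 -0.267  0.038]
rake_head 0.26 [0.543 0.004 0.013]
rod_a_mid 0.52 [ 0.535 -0.031  0.03 ]
jug 0.86 [ 0.766 -0.164  0.055]
jug 0.3 [ 0.479 -0.267  0.044]
pebble 0.88 [ 0.751 -0.022  0.018]
{'t': 0.9, 'q': array([ 1.09370814e+00,  1.80751072e-01,  1.60697297e+00,  3.63662771e-06,
        1.35381386e+00, -2.06271844e-01]), 'joint_vel': array([ 8.14853328e-06, -1.04620643e-03,  1.19165235e-03, -1.20951130e-03,
        2.50633568e-03,  1.53827355e-03]), 'tau': array([ 5.52472193e-04, -4.33832896e+01, -3.42165363e+01,  7.02768308e-02,
        3.10503657e-02, -2.11823493e-05]), 'eef_pos': array([0.15380262, 0.55407805, 0.21235508]), 'tcp_rot': array([4.24097735e-01, 3.11282047e+00, 8.29062786e-05]), 'wrist_force': array([ 0.00467019,  0.12081982, -0.19907818]), 'ft_torque': array([ 0.00927853,  0.00873981, -0.04507094]), 'grasp_force': 0.0, 'width': 1.0008977891532376}
```

View pics/top0.png

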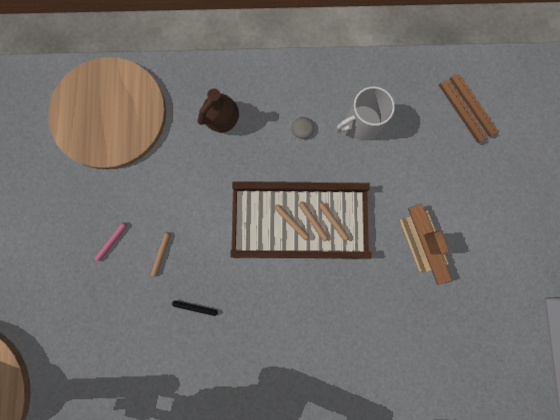

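View pics/scene0.png

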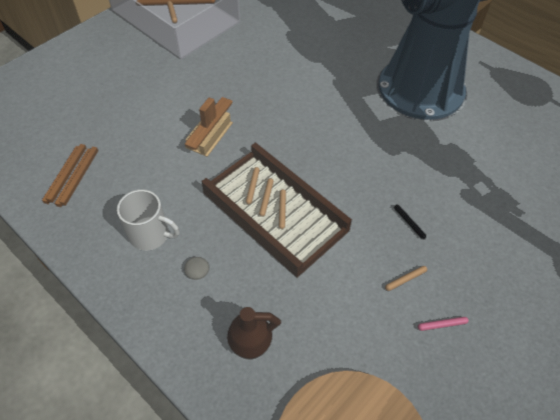

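The top view shows the stray at (160,254), the tray centred at (300,221) with its free end to the left (+y), and the rake in its rest at (430,243). The pebble is at (302,127) and the jug at (373,115). Next I measure the poses from the depth clouds.

```bash
python3 - <<'E'
from h import *
def rect(X):
    (c,s,a)=cv2.minAreaRect((X*1000).astype(np.float32)); return np.round(c,1),np.round(s,1),round(a,1)
def pca(X):
    c=X.mean(0);w,V=np.linalg.eigh(np.cov((X-c).T));d=V[:,-1];t=(X-c)@d
    return np.round(c*1000,1),'ext',np.round([t.min()*1e3,t.max()*1e3,],0),'ang',np.round(np.degrees(np.arctan2(d[1],d[0]))%180,1)
ok=lambda P,x0,x1,y0,y1,z0,z1:(P[...,0]>x0)&(P[...,0]<x1)&(P[...,1]>y0)&(P[...,1]<y1)&(P[...,2]>z0)&(P[...,2]<z1)
for n in('top','scene'):
    P=np.load(f'/tmp/{n}.npy');print(n,'bench z',np.nanmedian(P[...,2]))
    m=ok(P,.40,.66,-.17,.17,.04,.052);X=P[m];print('rims',len(X),rect(X[:,:2]),'z',np.median(X[:,2]))
    for nm,s in(('hi x',X[:,0]>.545),('lo x',X[:,0]<.545)):
        print(nm,pca(X[s][:,:2]))
    m=ok(P,.35,.60,-.40,-.17,.085,.11);X=P[m];print('handle top',len(X),rect(X[:,:2]) if len(X) else'',np.median(X[:,2]))
    m=ok(P,.35,.60,-.40,-.17,.036,.05);X=P[m];print('head top',len(X),rect(X[:,:2]),pca(X[:,:2]),np.median(X[:,2]))
    m=ok(P,.35,.60,-.40,-.17,.024,.035);X=P[m];print('rest top',len(X),rect(X[:,:2]),pca(X[:,:2]),np.median(X[:,2]))
    m=ok(P,.35,.6,.2,.34,.006,.03);X=P[m];
    nn,l=cv2.connectedComponents(m.astype(np.uint8))
    for i in range(1,nn):
        if (l==i).sum()>20:
            X=P[l==i];print('rod',len(X),pca(X[:,:2]),X[:,2].max(),np.argwhere(l==i).mean(0))
    m=ok(P,.47,.61,-.14,.14,.0255,.04);nn,l=cv2.connectedComponents(m.astype(np.uint8))
    for i in range(1,nn):
        if (l==i).sum()>20:
            X=P[l==i];print('inrod',len(X),pca(X[:,:2]),X[:,2].max())
E
```

```text
top bench z 0.00039748303852482625
rims 2058 (array([540.9,  -7.3]), array([292.3, 160.3]), 88.0) z 0.04616738093587419
hi x (array([612.6,  -9.5]), 'ext', array([-147.,  145.]), 'ang', np.float64(87.9))
lo x (array([468.4,  -2.8]), 'ext', array([-146.,  144.]), 'ang', np.float64(87.9))
handle top 235 (array([ 483.2, -274.8]), array([43.8, 17.2]), 16.7) 0.09746030918045978
head top 1017 (array([ 482.7, -273.7]), array([169.9,  34.1]), 17.2) (array([ 481.8, -273. ]), 'ext', array([-86.,  84.]), 'ang', np.float64(16.8)) 0.0419569206750422
rest top 471 (array([ 483.4, -274.7]), array([161.3,  50.9]), 16.7) (array([ 487.8, -261.6]), 'ext', array([-72.,  89.]), 'ang', np.float64(14.1)) 0.03178214617610131
rod 303 (array([476.8, 295.4]), 'ext', array([-49.,  49.]), 'ang', np.float64(161.7)) 0.018111060635249143 [253.86138614 159.69636964]
rod 227 (array([365.9, 234.1]), 'ext', array([-36.,  36.]), 'ang', np.float64(75.3)) 0.01948452757172192 [306.01762115 188.1277533 ]
inrod 58 (array([606.5,  10.5]), 'ext', array([-57.,  60.]), 'ang', np.float64(87.8)) 0.03953669311951458
inrod 55 (array(
[... 1119 characters left out ...]
297
rod 195 (array([367.6, 236. ]), 'ext', array([-37.,  35.]), 'ang', np.float64(75.9)) 0.018112312818879817 [225.24102564 413.94358974]
rod 313 (array([480.1, 297.8]), 'ext', array([-48.,  50.]), 'ang', np.float64(161.5)) 0.018394420398829214 [277.91373802 406.1884984 ]
inrod 361 (array([476. ,  10.1]), 'ext', array([-141.,  128.]), 'ang', np.float64(87.9)) 0.03998372477301315
inrod 232 (array([539.6, -73.7]), 'ext', array([-45.,  53.]), 'ang', np.float64(33.5)) 0.0379730966010281
inrod 241 (array([541.1, -30.6]), 'ext', array([-47.,  52.]), 'ang', np.float64(32.5)) 0.0381700446852542
inrod 248 (array([539.6,  14.8]), 'ext', array([-46.,  52.]), 'ang', np.float64(42.0)) 0.03840322177298927
```

Request:
step_arm([
  [[-38,-16,11],[0,0,2.9]],
  [[-39,-14,11],[0,0,0]],
  [[-39,-14,11],[0,0,0]],
  [[-39,-14,11],[0,0,0]],
  [[-39,-14,11],[0,0,0]],
], gripper=-0.1)

```text
t: 1.52
eef_pos: [0.3175, 0.4252, 0.1571]
tcp_rot: [0.502, 3.101, 0.001]
wrist_force: [1.0, 0.7, 0.1]
width: 0.463
grasp_force: 0.0
```

Request:
step_arm([
  [[-39,-14,11],[0,0,0]],
  [[-39,-14,11],[0,0,0]],
  [[-39,-14,11],[0,0,0]],
  [[-39,-14,11],[0,0,0]],
  [[-38,-14,11],[0,0,0]],
])

```text
t: 2.15
eef_pos: [0.4796, 0.2975, 0.1021]
tcp_rot: [0.503, 3.101, 0.0]
wrist_force: [0.5, 0.4, 0.1]
width: 0.449
grasp_force: 0.0
```

```bash
cat >> h.py <<'E'
def go(x,y,z,psi):
    "delta in tool axes (mm, deg rz) from measured pose to target (mm), tool y at psi deg"
    s=env.sense();p=np.array(s['eef_pos'])*1e3;M=rot(s['tcp_rot'])
    a=np.degrees(np.arctan2(M[1,1],M[0,1]))
    print('t',s['t'],'pos',p.round(1),'psi',a.round(2),'tilt',np.degrees(np.arccos(-M[2,2])).round(2),'q',np.round(s['q'],2),'F',np.round(s['wrist_force'],1))
    print('shift in present axes',(M.T@(np.array([x,y,z])-p)).round(1),'rz',round(-(psi-a),2))
    c=rot([0,0,np.radians(psi-a)])@M
    print('shift in final axes',(c.T@(np.array([x,y,z])-p)).round(1))
E
python3 -c "
from h import *
go(478,296.3,10.5,71.6)"
```

```text
t 2.15 pos [479.6 297.5 102.1] psi 71.57 tilt 0.02 q [ 0.34  0.28  1.73  0.    1.13 -0.9 ] F [0.5 0.4 0.1]
shift in present axes [ 1.2 -1.6 91.6] rz -0.03
shift in final axes [ 1.2 -1.6 91.6]
```

Request:
step_arm([
  [[1,-1.6,40],[0,0,0]],
  [[0,0,36],[0,0,0]],
  [[0,0,12],[0,0,0]],
  [[0,0,3.5],[0,0,0]],
  [[0,0,0],[0,0,0]],
])

```text
t: 2.78
eef_pos: [0.4778, 0.2977, 0.012]
tcp_rot: [0.502, 3.1, 0.001]
wrist_force: [-0.3, -0.4, -0.7]
width: 0.45
grasp_force: 0.0
```

Request:
step_arm([
  [[0,0,0],[0,0,0]],
  [[0,0,0],[0,0,0]],
  [[0,0,0],[0,0,0]],
  [[0,0,0],[0,0,0]],
], gripper=-1)

```text
t: 3.28
eef_pos: [0.477, 0.2972, 0.011]
tcp_rot: [0.503, 3.101, 0.0]
wrist_force: [0.2, 0.4, -0.4]
width: 0.019
grasp_force: 0.0
```

```bash
python3 - <<'E'
from h import *
for n in ("wrist","scene"):
    im,d=vision.grab_frame(n);cv2.imwrite(f'pics/{n}1.png',im if n=='wrist' else cv2.resize(im[200:360,320:520],None,fx=3,fy=3))
a=cv2.imread('pics/wrist1.png');b=cv2.imread('pics/scene1.png')
b=cv2.resize(b,(400,320));a=cv2.resize(a,(400,300));
cv2.imwrite('pics/c1.png',np.hstack([cv2.copyMakeBorder(a,0,20,0,0,0),b]))
go(0,0,0,0)
E
```

```text
t 3.375 pos [476.9 297.2  10.8] psi 71.58 tilt 0.0 q [ 0.35  0.42  1.77  0.    0.96 -0.9 ] F [ 0.4  0.4 -1.1]
shift in present axes [ 358.6 -432.6   10.9] rz 71.58
shift in final axes [-297.2 -476.9   10.8]
```

View pics/c1.png

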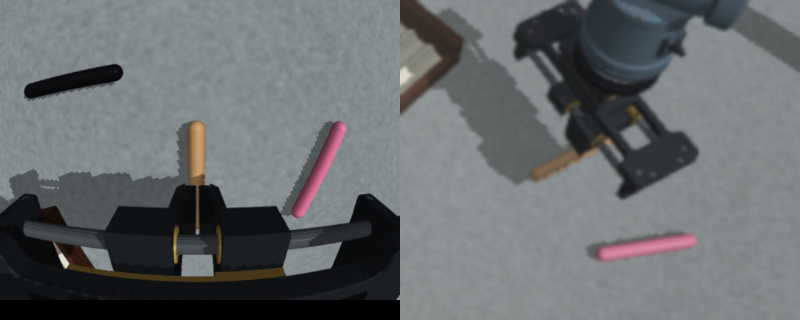

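The wrist view shows the fingers shut at (200,230), with the dowel running from under them out to (197,125). Nothing is gripped. I'll open, rise and measure again.

Request:
step_arm([
  [[0,0,0],[0,0,0]],
  [[0,0,0],[0,0,0]],
  [[0,0,-30],[0,0,0]],
  [[0,0,-50],[0,0,0]],
  [[0,0,0],[0,0,0]],
], gripper=-0.1)

```text
t: 4.0
eef_pos: [0.4801, 0.2984, 0.0951]
tcp_rot: [0.501, 3.094, 0.006]
wrist_force: [0.1, -0.2, 0.3]
width: 0.454
grasp_force: 0.0
```

```bash
cat >> h.py <<'E'
def wcloud():
    s=env.sense();im,d=vision.grab_frame('wrist');m=vision.camera_model('wrist')
    f=210/np.tan(np.radians(m['vfov']/2));v,u=np.mgrid[:420,:560]
    x=u-m['cx'];y=v-m['cy'];r=np.hypot(x,y)+1e-9;t=np.tan(r/f)
    C=np.dstack([x/r*t*d,y/r*t*d,d]);T=np.array(m['tool_from_camera'])
    P=(C@T[:3,:3].T+T[:3,3])@rot(s['tcp_rot']).T+np.array(s['eef_pos']);P[d==0]=np.nan
    return im,P
def rods(P,box,mn=40,im=None):
    x0,x1,y0,y1,z0,z1=box
    m=(P[...,0]>x0)&(P[...,0]<x1)&(P[...,1]>y0)&(P[...,1]<y1)&(P[...,2]>z0)&(P[...,2]<z1)
    n,l=cv2.connectedComponents(m.astype(np.uint8))
    for i in range(1,n):
        X=P[l==i]
        if len(X)<mn: continue
        (c,s,a)=cv2.minAreaRect((X[:,:2]*1000).astype(np.float32))
        b=X[:,:2]-X[:,:2].mean(0);w,V=np.linalg.eigh(b.T@b);d=V[:,-1]
        print('rod n',len(X),'c',np.round(c,1),'size',np.round(s,1),'ang',round(np.degrees(np.arctan2(d[1],d[0]))%180,1),'zmax',round(np.percentile(X[:,2],98)*1e3,1))
E
python3 - <<'E'
from h import *
go(478,296,10,71.6)
im,P=wcloud();cv2.imwrite('pics/w2.png',im)
print('bench',np.nanmedian(P[...,2]))
rods(P,(.35,.6,.2,.45,.006,.03))
for n in('top','scene'):
    i,P=cloud(n);print(n);rods(P,(.42,.6,.2,.34,.006,.03))
E
```

```text
t 4.0 pos [480.1 298.4  95.1] psi 71.59 tilt 0.47 q [ 0.35  0.29  1.73  0.    1.11 -0.9 ] F [ 0.1 -0.2  0.3]
shift in present axes [ 1.8 -3.4 85.1] rz -0.01
shift in final axes [ 1.8 -3.4 85.1]
bench -0.0007282468305350939
rod n 1375 c [365.1 235.1] size [74.8 14.4] ang 75.7 zmax 13.8
rod n 1783 c [476.7 297.5] size [14.  98.7] ang 161.7 zmax 13.7
rod n 1586 c [506.4 403.7] size [13.4 98.9] ang 142.6 zmax 13.7
top
rod n 73 c [510.5 285.6] size [14.  28.9] ang 167.4 zmax 16.3
scene
rod n 308 c [478.4 297.4] size [14.3 98.4] ang 161.6 zmax 16.2
```

View pics/w2.png

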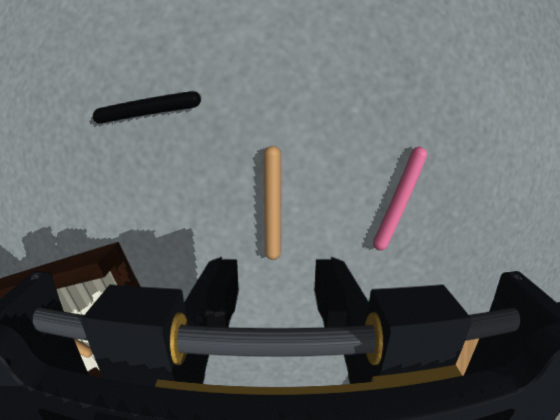

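The wrist view shows the stray at (273,203), unmoved and aligned with the jaws. The fingertips are at (237,262) and (317,262). I'll check where the fingertips really are in tool coordinates.

```bash
python3 - <<'E'
from h import *
s=env.sense();im,P=wcloud()
print(vision.camera_model('wrist'))
Q=(P-np.array(s['eef_pos']))@rot(s['tcp_rot'])*1e3
for u,v in((235,262),(225,280),(210,310),(319,262),(330,280),(345,310),(236,275),(318,275),(273,203)):
    print(u,v,Q[v,u].round(1),(P[v,u]*1e3).round(1))
m=(Q[...,2]<60)&(np.abs(Q[...,1])<60)
print('max tool z of gripper',np.nanmax(Q[...,2][m]), Q[m][np.argsort(-Q[m][:,2])[:300:30]].round(1))
E
```

```text
{'vfov': 65.70646984690485, 'cx': 276.00719797692545, 'cy': 212.85552705753094, 'tool_from_camera': array([[ 1.35532515e-03, -9.48898362e-01, -3.15578931e-01,
         8.26218902e-02],
       [ 9.99999040e-01,  1.19510494e-03,  7.01221509e-04,
         1.76778553e-04],
       [-2.88238003e-04, -3.15579579e-01,  9.48899071e-01,
        -1.71170763e-01],
       [ 0.00000000e+00,  0.00000000e+00,  0.00000000e+00,
         1.00000000e+00]])}
235 262 [  9.1 -20.  -27.6] [461.3 280.8 117.7]
225 280 [  9.6 -22.4 -46.4] [460.2 278.7 136.4]
210 310 [  9.7 -25.  -70. ] [459.3 276.3 160. ]
319 262 [  9.2  21.7 -27.8] [474.4 320.4 117.8]
330 280 [  9.   24.6 -45.3] [475.6 323.1 135.3]
345 310 [  8.8  27.1 -68.7] [476.6 325.4 158.7]
236 275 [  3.4 -19.5 -30.6] [467.  279.5 120.6]
318 275 [  6.1  20.4 -35.4] [477.  318.3 125.4]
273 203 [ 7.9 -2.1 78.6] [468.1 297.4  11.4]
max tool z of gripper -24.260009297856076 [[ 10.2  28.2 -24.3]
 [  9.3 -26.4 -25.9]
 [  9.1 -22.2 -26.4]
 [  9.4  25.3 -27.1]
 [  9.1 -20.  -27.6]
 [  7.3  20.2 -28.3]
 [ 10.7 -27.8 -28.7]
 [ -8.1  20.4 -29.3]
 [  9.1 -24.3 -29.8]
 [  3.2  20.2 -30.2]]
```

The depth reading puts the fingertips about 25 mm *behind* the reported TCP, not 8 mm ahead. That explains the miss: the jaws closed above the dowel. I'll go lower, watching the force.

Request:
step_arm([
  [[0,0,45],[0,0,0]],
  [[0,0,40],[0,0,0]],
  [[0,0,10],[0,0,0]],
  [[0,0,5],[0,0,0]],
  [[0,0,0],[0,0,0]],
])

```text
t: 4.82
eef_pos: [0.4776, 0.2975, -0.0084]
tcp_rot: [0.502, 3.1, 0.001]
wrist_force: [0.0, 0.4, -0.0]
width: 0.454
grasp_force: 0.0
```

```bash
python3 - <<'E'
from h import *
go(477.2,297.5,-20,71.6)
s=env.sense();im,P=wcloud();Q=(P-np.array(s['eef_pos']))@rot(s['tcp_rot'])*1e3
m=(np.abs(Q[...,1])<32)&(np.abs(Q[...,1])>12)&(np.abs(Q[...,0])<13)
h=P[...,2][m]*1e3;print(np.histogram(h,bins=np.arange(-10,60,4)))
E
```

```text
t 4.825 pos [477.6 297.5  -8.4] psi 71.59 tilt 0.07 q [ 0.35  0.45  1.77  0.    0.92 -0.9 ] F [ 0.   0.4 -0. ]
shift in present axes [ 0.5 -0.1 11.6] rz -0.01
shift in final axes [ 0.5 -0.1 11.6]
(array([   0,  143, 2039,    0,    0,    0,   59,  212,  258,  287,  307,
        409,  420,  417,  353,  299,  345]), array([-10,  -6,  -2,   2,   6,  10,  14,  18,  22,  26,  30,  34,  38,
        42,  46,  50,  54,  58]))
```

Request:
step_arm([
  [[0,0,7],[0,0,0]],
  [[0,0,4],[0,0,0]],
  [[0,0,1],[0,0,0]],
  [[0,0,0],[0,0,0]],
])

```text
t: 5.38
eef_pos: [0.4769, 0.2972, -0.0212]
tcp_rot: [-0.503, -3.101, 0.0]
wrist_force: [-0.3, -0.6, -1.2]
width: 0.448
grasp_force: 0.0
```

Request:
step_arm([
  [[0,0,0],[0,0,0]],
  [[0,0,0],[0,0,0]],
  [[0,0,0],[0,0,0]],
  [[0,0,0],[0,0,0]],
], gripper=-1)

```text
t: 5.88
eef_pos: [0.477, 0.2972, -0.0211]
tcp_rot: [0.503, 3.101, 0.0]
wrist_force: [-0.0, -0.1, 0.7]
width: 0.15
grasp_force: 30.0
```

Request:
step_arm([
  [[0,0,-30],[0,0,0]],
  [[0,0,-40],[0,0,-5.5]],
  [[0,0,-31],[0,0,-5.4]],
  [[0,0,0],[0,0,-5.4]],
  [[-15,-39,0],[0,0,0]],
])

```text
t: 6.5
eef_pos: [0.4904, 0.2591, 0.0806]
tcp_rot: [0.051, 3.14, 0.001]
wrist_force: [0.7, -0.9, -0.1]
width: 0.144
grasp_force: 30.0
```

Request:
step_arm([
  [[-15,-40,0],[0,0,0]],
  [[-15,-40,0],[0,0,0]],
  [[-15,-40,0],[0,0,0]],
  [[-15,-38,0],[0,0,0]],
  [[0,0,0],[0,0,0]],
])

```text
t: 7.12
eef_pos: [0.5457, 0.0951, 0.08]
tcp_rot: [0.064, 3.14, -0.001]
wrist_force: [0.2, 0.1, 0.2]
width: 0.151
grasp_force: 30.0
```

```bash
python3 - <<'E'
from h import *
go(544.8,97.8,0,87.9)
im,P=wcloud()
ct,st=np.cos(np.radians(-2.1)),np.sin(np.radians(-2.1))
D=P[...,:2]*1e3-np.array([541,-6.1]);tx=D[...,0]*ct+D[...,1]*st;ty=-D[...,0]*st+D[...,1]*ct;z=P[...,2]*1e3
for xa,xb in((20,60),(-60,-20)):
    m=(tx>xa)&(tx<xb)&(z<30)
    print([(int(y),int(m[(ty>y)&(ty<y+3)&m].size) and round(float(np.nanmedian(z[m&(ty>y)&(ty<y+3)])),1)) for y in range(60,148,3)])
m=(z>40)&(z<52)&(abs(tx)<100)&(abs(ty)<160)&(tx>0);print('rim tx',np.percentile(tx[m],[1,99]),'z',np.median(z[m]))
m=(z>26)&(z<40)&(abs(tx)<64)&(abs(ty)<136)
rods(P,(.48,.605,-.14,.14,.0262,.036))
E
```

```text
t 7.125 pos [545.7  95.1  80. ] psi 87.67 tilt 0.05 q [-0.04  0.29  1.76 -0.    1.09 -1.57] F [0.2 0.1 0.2]
shift in present axes [ 1.   2.7 80. ] rz -0.23
shift in final axes [ 1.   2.7 80. ]
[(60, 14.5), (63, 18.7), (66, 15.2), (69, 11.8), (72, 9.4), (75, 9.2), (78, 9.1), (81, 9.7), (84, 12.3), (87, 15.1), (90, 19.0), (93, 0), (96, 0), (99, 0), (102, 0), (105, 0), (108, 0), (111, 15.0), (114, 18.4), (117, 16.2), (120, 12.6), (123, 9.7), (126, 9.1), (129, 9.2), (132, 9.2), (135, 10.0), (138, 23.0), (141, 23.0), (144, 22.9), (147, 0)]
[(60, 14.5), (63, 18.6), (66, 14.9), (69, 11.5), (72, 9.3), (75, 9.2), (78, 9.2), (81, 9.5), (84, 12.5), (87, 15.4), (90, 18.6), (93, 14.1), (96, 10.8), (99, 9.3), (102, 9.2), (105, 9.2), (108, 11.2), (111, 14.0), (114, 18.4), (117, 16.5), (120, 12.7), (123, 9.7), (126, 9.1), (129, 9.1), (132, 9.2), (135, 10.4), (138, 22.9), (141, 22.9), (144, 22.8), (147, -0.4)]
rim tx [63.64572675 78.73313639] z 44.69474329746964
rod n 1804 c [537.6 -33.1] size [98.8 14.5] ang 32.4 zmax 33.7
rod n 2111 c [536.3  12.4] size [99.6 14. ] ang 42.2 zmax 33.7
rod n 1493 c [535.6 -75.9] size [99.8 13.9] ang 33.9 zmax 33.6
rod n 488 c [603.2 -70.5] size [100.7   2.8] ang 88.1 zmax 35.7
```

Request:
step_arm([
  [[0.5,2,30],[0,0,-0.2]],
  [[0,0,35],[0,0,0]],
  [[0,0,12],[0,0,0]],
  [[0,0,4],[0,0,0]],
  [[0,0,0],[0,0,0]],
])

```text
t: 7.8
eef_pos: [0.5448, 0.0999, -0.0004]
tcp_rot: [0.052, 3.14, 0.0]
wrist_force: [0.1, -0.5, -0.7]
width: 0.149
grasp_force: 30.0
```

Request:
step_arm([
  [[0,0,0],[0,0,0]],
  [[0,0,0],[0,0,0]],
  [[0,0,-10],[0,0,0]],
  [[0,0,-40],[0,0,0]],
  [[0,0,-50],[0,0,0]],
], gripper=-0.5)

```text
t: 8.43
eef_pos: [0.5433, 0.0995, 0.0997]
tcp_rot: [-0.053, -3.139, -0.0]
wrist_force: [0.7, 0.5, 0.7]
width: 0.249
grasp_force: 0.0
```

```bash
python3 - <<'E'
from h import *
im,P=wcloud();rods(P,(.48,.605,.06,.13,.0205,.036));cv2.imwrite('pics/w3.png',im)
go(483.1,-274.2,150,106.8)
E
```

```text
rod n 1327 c [545.6  96.5] size [11.6 95.2] ang 178.0 zmax 23.8
t 8.475 pos [548.3  99.6 107.6] psi 88.1 tilt 0.56 q [-0.03  0.25  1.75  0.    1.13 -1.57] F [4.4 0.6 3.8]
shift in present axes [  52.4 -375.8  -42.9] rz -18.7
shift in final axes [ 170.  -339.   -44.1]
```

View pics/w3.png

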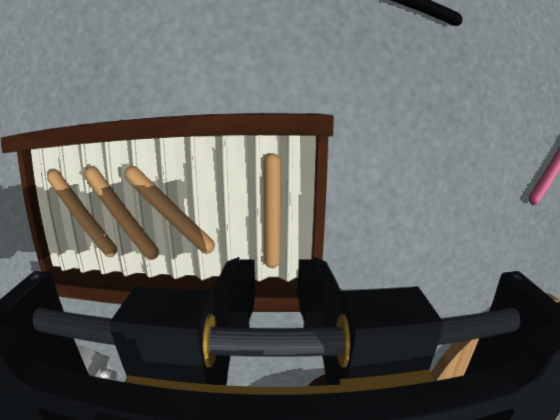

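The stray lies home and parallel at (272,210). Now I go to the rake.

Request:
step_arm([
  [[0,0,-10],[0,0,-9.5]],
  [[0,0,0],[0,0,-9.4]],
  [[21,-42,0],[0,0,0]],
  [[21,-43,0],[0,0,0]],
  [[21,-42,0],[0,0,0]],
], gripper=0)

```text
t: 9.1
eef_pos: [0.5211, -0.0417, 0.1097]
tcp_rot: [-0.465, 3.106, -0.001]
wrist_force: [-0.1, -0.6, -0.1]
width: 0.499
grasp_force: 0.0
```

Request:
step_arm([
  [[21,-43,0],[0,0,0]],
  [[21,-42,0],[0,0,0]],
  [[21,-43,0],[0,0,0]],
  [[21,-42,0],[0,0,0]],
  [[20,-43,0],[0,0,0]],
])

```text
t: 9.72
eef_pos: [0.4836, -0.2761, 0.1097]
tcp_rot: [-0.463, 3.106, -0.001]
wrist_force: [0.3, -0.7, 0.6]
width: 0.502
grasp_force: 0.0
```

Request:
step_arm([
  [[0,0,0],[0,0,0]],
  [[0,0,0],[0,0,0]],
])

```text
t: 9.98
eef_pos: [0.4837, -0.274, 0.109]
tcp_rot: [-0.463, 3.107, 0.001]
wrist_force: [0.3, 0.3, 0.1]
width: 0.501
grasp_force: 0.0
```

```bash
python3 - <<'E'
from h import *
go(483.1,-274.2,26,106.8)
im,P=wcloud();rods(P,(.38,.60,-.40,-.17,.036,.046))
rods(P,(.38,.60,-.40,-.17,.09,.105));rods(P,(.38,.60,-.40,-.17,.026,.035))
E
```

```text
t 9.975 pos [ 483.7 -274.   109. ] psi 106.95 tilt 0.03 q [-0.73  0.25  1.74  0.    1.14 -2.6 ] F [0.3 0.3 0.1]
shift in present axes [ 0.6 -0.1 83. ] rz 0.15
shift in final axes [ 0.6 -0.1 83. ]
rod n 5465 c [ 482.5 -275. ] size [168.7  30.2] ang 17.0 zmax 42.1
rod n 1687 c [ 481.9 -275.2] size [44.1 15.5] ang 16.4 zmax 97.9
rod n 1578 c [ 494.7 -292.2] size [119.3   9.8] ang 16.9 zmax 32.1
rod n 1591 c [ 482.8 -254.1] size [119.6   9.7] ang 16.8 zmax 32.1
```

Request:
step_arm([
  [[0.6,-1,35],[0,0,0]],
  [[0,0,33],[0,0,0]],
  [[0,0,11],[0,0,0]],
  [[0,0,4],[0,0,0]],
  [[0,0,0],[0,0,0]],
])

```text
t: 10.65
eef_pos: [0.4843, -0.2756, 0.0267]
tcp_rot: [-0.465, 3.106, -0.002]
wrist_force: [-0.6, 0.1, -0.2]
width: 0.498
grasp_force: 0.0
```

Request:
step_arm([
  [[0,0,0],[0,0,0]],
  [[0,0,0],[0,0,0]],
  [[0,0,0],[0,0,0]],
  [[0,0,0],[0,0,0]],
], gripper=-1)

```text
t: 11.15
eef_pos: [0.4837, -0.2758, 0.0262]
tcp_rot: [-0.464, 3.107, -0.001]
wrist_force: [-0.7, -0.2, 3.4]
width: 0.178
grasp_force: 30.0
```

Request:
step_arm([
  [[0,0,-12],[0,0,0]],
  [[0,0,-25],[0,0,0]],
  [[0,0,-25],[0,0,6.4]],
  [[0,0,0],[0,0,6.4]],
  [[0,0,0],[0,0,6.2]],
])

```text
t: 11.78
eef_pos: [0.4837, -0.2757, 0.0888]
tcp_rot: [0.061, 3.14, -0.001]
wrist_force: [-0.1, -0.3, -1.8]
width: 0.177
grasp_force: 30.0
```

Request:
step_arm([
  [[-5,30,0],[0,0,0]],
  [[-6,44,0],[0,0,0]],
  [[-6,44,0],[0,0,0]],
  [[-6,44,0],[0,0,0]],
  [[-6,44,0],[0,0,0]],
])

```text
t: 12.4
eef_pos: [0.5198, -0.0693, 0.0884]
tcp_rot: [0.056, 3.141, -0.0]
wrist_force: [0.5, -0.0, -1.5]
width: 0.179
grasp_force: 30.0
```

Request:
step_arm([
  [[-6,44,0],[0,0,0]],
  [[-6,44,0],[0,0,0]],
  [[-6,44,0],[0,0,0]],
  [[0,43,0],[0,0,0]],
  [[0,0,0],[0,0,0]],
])

```text
t: 13.02
eef_pos: [0.5435, 0.1062, 0.0881]
tcp_rot: [-0.049, -3.141, -0.001]
wrist_force: [-0.3, -0.4, -2.6]
width: 0.179
grasp_force: 30.0
```

```bash
python3 - <<'E'
from h import *
go(544.3,103.3,41,87.9)
im,P=cloud('scene')
rods(P,(.42,.66,.05,.16,.066,.5),100)
im,P=wcloud()
rods(P,(.42,.66,.05,.16,.09,.115),100)
cv2.imwrite('pics/w4.png',im)
E
```

```text
t 13.025 pos [543.5 106.2  88.1] psi 88.21 tilt 0.03 q [-0.02  0.28  1.76  0.    1.1  -1.56] F [-0.3 -0.4 -2.6]
shift in present axes [-0.9 -2.9 47.1] rz 0.31
shift in final axes [-0.9 -2.9 47.1]
rod n 11358 c [524.2 105. ] size [110.  208.2] ang 28.3 zmax 494.9
rod n 8523 c [498.9 107.5] size [33.8 82.5] ang 178.2 zmax 110.1
rod n 368 c [618.7 102.6] size [30.2 17.6] ang 87.1 zmax 103.6
```

View pics/w4.png

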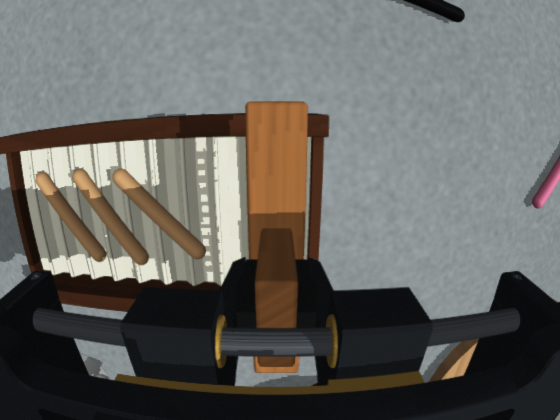

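The rake is held upright, its head spanning both rims near the +y end, from (277,110) to (277,370). The three askew dowels lie to the left, around (70–160, 215).

Request:
step_arm([
  [[-1,-2,25],[0,0,0.2]],
  [[0,0,15],[0,0,0]],
  [[0,0,4],[0,0,0]],
  [[0,0,2],[0,0,0]],
  [[0,0,0.5],[0,0,0]],
])

```text
t: 13.75
eef_pos: [0.5453, 0.1014, 0.0418]
tcp_rot: [0.061, 3.14, -0.0]
wrist_force: [0.8, 1.1, -2.6]
width: 0.181
grasp_force: 30.0
```

Request:
step_arm([
  [[0,0,0.5],[0,0,0]],
  [[0,0,0.5],[0,0,0]],
  [[0,0,0],[0,0,0]],
])

```text
t: 14.12
eef_pos: [0.5449, 0.1016, 0.0404]
tcp_rot: [0.06, 3.141, -0.0]
wrist_force: [0.2, -0.1, -1.7]
width: 0.181
grasp_force: 30.0
```

Request:
step_arm([
  [[0,0,0.5],[0,0,0]],
  [[0,0,0.5],[0,0,0]],
  [[0,0,0],[0,0,0]],
])

```text
t: 14.5
eef_pos: [0.5452, 0.1016, 0.0402]
tcp_rot: [0.06, 3.14, -0.0]
wrist_force: [-3.3, 0.4, 5.3]
width: 0.18
grasp_force: 30.0
```

Request:
step_arm([
  [[0,-6,0.2],[0,0,0]],
  [[0,-6,0],[0,0,0]],
  [[0,-6,0],[0,0,0]],
  [[0,-6,0],[0,0,0]],
  [[0,-6,0],[0,0,0]],
])

```text
t: 15.12
eef_pos: [0.5448, 0.0716, 0.0402]
tcp_rot: [0.061, 3.139, 0.001]
wrist_force: [-0.3, 2.0, 4.2]
width: 0.177
grasp_force: 30.0
```

Request:
step_arm([
  [[0,-6,0],[0,0,0]],
  [[0,-6,0],[0,0,0]],
  [[0,-6,0],[0,0,0]],
  [[0,-6,0],[0,0,0]],
  [[0,-6,0],[0,0,0]],
])

```text
t: 15.75
eef_pos: [0.5437, 0.0416, 0.0402]
tcp_rot: [0.061, 3.139, 0.001]
wrist_force: [0.7, 2.9, 5.5]
width: 0.182
grasp_force: 30.0
```

Contact is light and steady, so I continue.

Request:
step_arm([
  [[0,-6,0],[0,0,0]],
  [[0,-6,0],[0,0,0]],
  [[0,-6,0],[0,0,0]],
  [[0,-6,0],[0,0,0]],
  [[0,-6,0],[0,0,0]],
])

```text
t: 16.38
eef_pos: [0.5424, 0.0116, 0.0402]
tcp_rot: [0.061, 3.139, 0.001]
wrist_force: [0.3, 2.5, 5.5]
width: 0.18
grasp_force: 30.0
```

Request:
step_arm([
  [[0,-6,0],[0,0,0]],
  [[0,-6,0],[0,0,0]],
  [[0,-6,0],[0,0,0]],
  [[0,-6,0],[0,0,0]],
  [[0,-6,0],[0,0,0]],
])

```text
t: 17.0
eef_pos: [0.5413, -0.0184, 0.0402]
tcp_rot: [0.061, 3.139, 0.0]
wrist_force: [0.2, 2.7, 5.5]
width: 0.178
grasp_force: 30.0
```

```bash
cat >> h.py <<'E'
def trayrods(P):
    D=P[...,:2]*1e3-np.array([540.3,-6.6]);c,s=np.cos(np.radians(-2.1)),np.sin(np.radians(-2.1))
    T=np.dstack([D[...,0]*c+D[...,1]*s,-D[...,0]*s+D[...,1]*c,P[...,2]*1e3])/1e3
    rods(T,(-.063,.063,-.136,.136,.0212,.0375),30)
E
python3 - <<'E'
from h import *
go(540,-10,40,87.9)
for n in('scene','top'):
    im,P=cloud(n);print(n);trayrods(P);cv2.imwrite(f'pics/{n}5.png',im)
im,P=wcloud();print('w');trayrods(P);cv2.imwrite('pics/w5.png',im)
E
```

```text
t 17.0 pos [541.3 -18.4  40.2] psi 87.78 tilt 0.12 q [-0.25  0.33  1.81  0.    1.   -1.79] F [0.2 2.7 5.5]
shift in present axes [1.6 8.4 0.2] rz -0.12
shift in final axes [1.6 8.4 0.2]
scene
rod n 190 c [  6.7 -66.1] size [82.1 17.4] ang 34.5 zmax 35.9
rod n 120 c [5.5 2.1] size [11.6 76. ] ang 0.2 zmax 27.2
rod n 162 c [  3.1 104.8] size [92.7 13.9] ang 179.8 zmax 26.2
top
rod n 223 c [  1.9 102.4] size [95.3 12.9] ang 179.9 zmax 26.3
rod n 98 c [-28.5 -90.3] size [31.5 15.9] ang 37.4 zmax 36.4
rod n 32 c [-38.5   3.3] size [ 4.4 29.9] ang 177.2 zmax 25.6
rod n 50 c [-31.5 -41.8] size [24.6 13.3] ang 26.6 zmax 37.3
w
rod n 624 c [-16.8 -32.3] size [61.   6.1] ang 1.4 zmax 26.3
rod n 1262 c [  1.  102.3] size [10.8 94.6] ang 180.0 zmax 23.8
rod n 2888 c [ -6.2 -73.5] size [88.5 14.3] ang 35.9 zmax 33.5
```

View pics/w5.png

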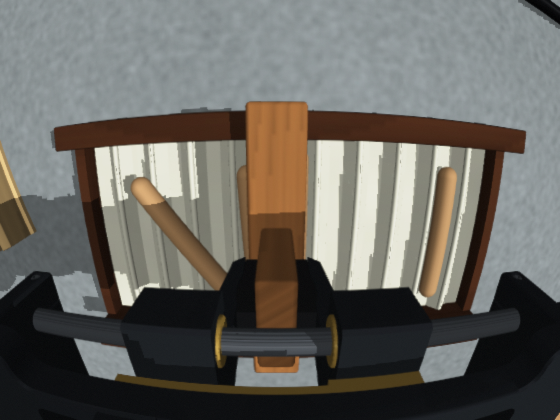

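Two dowels now lie parallel (near y = 0 and −26) and the third at (180,235) is still askew, so I go on to the far end.

Request:
step_arm([
  [[0,-6,0],[0,0,0]],
  [[0,-6,0],[0,0,0]],
  [[0,-6,0],[0,0,0]],
  [[0,-6,0],[0,0,0]],
  [[0,-6,0],[0,0,0]],
])

```text
t: 17.77
eef_pos: [0.5401, -0.0485, 0.0402]
tcp_rot: [0.061, 3.139, 0.0]
wrist_force: [0.4, 2.4, 6.4]
width: 0.177
grasp_force: 30.0
```

Request:
step_arm([
  [[0,-6,0],[0,0,0]],
  [[0,-6,0],[0,0,0]],
  [[0,-6,0],[0,0,0]],
  [[0,-6,0],[0,0,0]],
  [[0,-6,0],[0,0,0]],
])

```text
t: 18.4
eef_pos: [0.5389, -0.0785, 0.0402]
tcp_rot: [0.061, 3.139, 0.0]
wrist_force: [-0.7, 3.3, 6.5]
width: 0.18
grasp_force: 30.0
```

Request:
step_arm([
  [[0,-6,0],[0,0,0]],
  [[0,-6,0],[0,0,0]],
  [[0,-6,0],[0,0,0]],
  [[0,-6,0],[0,0,0]],
  [[0,0,0],[0,0,0]],
])

```text
t: 19.02
eef_pos: [0.5379, -0.1032, 0.0402]
tcp_rot: [0.061, 3.139, -0.002]
wrist_force: [0.0, -0.6, 6.0]
width: 0.184
grasp_force: 30.0
```

```bash
python3 - <<'E'
from h import *
go(540,-10,40,87.9)
for n in('scene','top'):
    im,P=cloud(n);print(n);trayrods(P)
im,P=wcloud();print('w');trayrods(P);cv2.imwrite('pics/w6.png',im)
E
```

```text
t 19.025 pos [ 537.9 -103.2   40.2] psi 87.77 tilt 0.13 q [-0.41  0.34  1.8  -0.    1.   -1.94] F [ 0.  -0.6  6. ]
shift in present axes [ 1.6 93.2  0.1] rz -0.13
shift in final axes [ 1.3 93.2  0.1]
scene
rod n 102 c [ 12.8 -74.7] size [12.5 74.4] ang 178.4 zmax 26.7
rod n 146 c [  4.2 -23.2] size [97.1 12.8] ang 179.6 zmax 27.0
rod n 100 c [-22.4   2.3] size [12.5 62.6] ang 179.2 zmax 26.6
rod n 45 c [26.8  2.2] size [12.2 29.4] ang 5.6 zmax 26.3
rod n 171 c [  4.3 102.2] size [18.4 96.5] ang 179.6 zmax 26.7
top
rod n 224 c [  1.8 102.4] size [95.2 13. ] ang 179.9 zmax 26.7
rod n 227 c [-7.9  0.1] size [11.  95.2] ang 179.8 zmax 26.4
rod n 51 c [-34.9 -24.7] size [23.5 13. ] ang 3.4 zmax 26.6
w
rod n 1432 c [-8.1 -0.1] size [10.9 94.8] ang 180.0 zmax 23.9
rod n 827 c [-17.1 -75.1] size [ 7.  60.7] ang 0.1 zmax 23.9
rod n 1393 c [ -4.3 -25.1] size [83.6 10.9] ang 0.1 zmax 23.8
rod n 652 c [ -7.5 101.9] size [10.8 79. ] ang 0.1 zmax 23.7
```

View pics/w6.png

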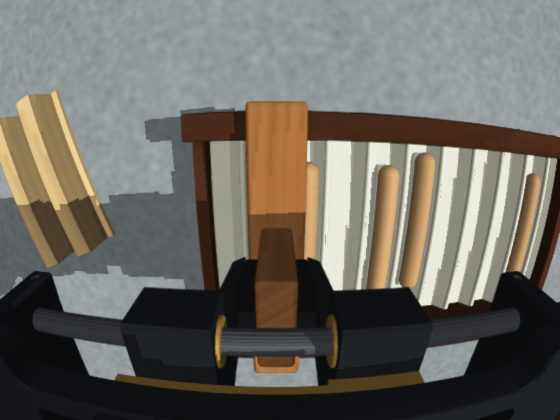

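All four dowels are home, at y = −78, −26, 0 and +104, all parallel. I lift the rake and return it to the rest.

Request:
step_arm([
  [[0,0,-12],[0,0,0]],
  [[0,0,-20],[0,0,0]],
  [[0,0,-17],[0,0,-6.4]],
  [[0,0,0],[0,0,-6.4]],
  [[0,0,0],[0,0,-6.4]],
])

```text
t: 19.8
eef_pos: [0.537, -0.1024, 0.0888]
tcp_rot: [-0.47, 3.106, -0.001]
wrist_force: [-0.9, 0.2, -2.3]
width: 0.182
grasp_force: 30.0
```

Request:
step_arm([
  [[20,-30,0],[0,0,0]],
  [[21,-30,0],[0,0,0]],
  [[20,-30,0],[0,0,0]],
  [[21,-30,0],[0,0,0]],
  [[20,-29,0],[0,0,0]],
])

```text
t: 20.42
eef_pos: [0.4823, -0.2757, 0.0885]
tcp_rot: [0.464, -3.107, -0.0]
wrist_force: [-0.0, 0.1, -2.1]
width: 0.178
grasp_force: 30.0
```

Request:
step_arm([
  [[0,0,0],[0,0,0]],
  [[0,0,0],[0,0,0]],
])

```text
t: 20.68
eef_pos: [0.4827, -0.2741, 0.0881]
tcp_rot: [0.463, -3.107, -0.001]
wrist_force: [0.0, 0.5, -2.7]
width: 0.179
grasp_force: 30.0
```

```bash
python3 - <<'E'
from h import *
go(483.7,-275.8,26.2,106.95)
for n in('scene','top','w'):
    P=wcloud()[1] if n=='w' else cloud(n)[1]
    print(n);rods(P,(.38,.60,-.40,-.17,.095,.112),60);rods(P,(.38,.60,-.40,-.17,.026,.036),60)
    if n!='w': trayrods(P)
E
```

```text
t 20.675 pos [ 482.7 -274.1   88.1] psi 106.96 tilt 0.04 q [-0.73  0.28  1.76  0.    1.1  -2.6 ] F [ 0.   0.5 -2.7]
shift in present axes [-0.4 -2.  61.9] rz 0.01
shift in final axes [-0.4 -2.  61.9]
scene
rod n 493 c [ 499.  -267.6] size [139.3  32.6] ang 11.8 zmax 108.5
rod n 237 c [ 494.2 -287.2] size [122.1  17.7] ang 16.1 zmax 34.9
rod n 263 c [ 485.  -254.5] size [121.1  16.4] ang 16.8 zmax 34.6
rod n 141 c [  2.9 -74.1] size [96.7 14.4] ang 0.7 zmax 27.1
rod n 148 c [  3.3 -22.1] size [94.7 13.2] ang 0.1 zmax 26.2
rod n 141 c [-7.1  2.4] size [12.9 95.7] ang 179.9 zmax 26.1
rod n 166 c [  3.2 104.5] size [12.6 93.5] ang 0.2 zmax 26.9
top
rod n 480 c [ 533.7 -257.5] size [62.4 30.5] ang 12.5 zmax 106.6
rod n 344 c [ 423.4 -291.6] size [45.6 30.9] ang 22.9 zmax 106.4
rod n 138 c [ 522.2 -243.9] size [39.9 14.7] ang 17.2 zmax 34.6
rod n 228 c [  1.9 102.4] size [95.3 13. ] ang 179.8 zmax 27.0
rod n 224 c [  2.  -24.7] size [13.1 97.4] ang 179.9 zmax 26.6
rod n 209 c [  1.4 -77.3] size [11.5 95.3] ang 0.3 zmax 26.5
rod n 215 c [-7.9  1.1] size [12.8 95.1] ang 179.8 zmax 27.2
w
rod n 8386 c [ 440.4 -286.1] size [82.5 30.2] ang 17.0 zmax 104.7
rod n 370 c [ 555.  -250.9] size [17.3 30.4] ang 106.4 zmax 103.6
rod n 773 c [ 478.7 -299.4] size [85.7  5.5] ang 17.2 zmax 32.3
rod n 208 c [ 465.8 -255.1] size [86.3  1.7] ang 16.9 zmax 32.2
```

Request:
step_arm([
  [[0,-2,0],[0,0,0]],
  [[0,0,20],[0,0,0]],
  [[0,0,20],[0,0,0]],
  [[0,0,14],[0,0,0]],
  [[0,0,5],[0,0,0]],
])

```text
t: 21.45
eef_pos: [0.4832, -0.276, 0.0282]
tcp_rot: [0.464, -3.106, -0.002]
wrist_force: [0.3, 0.1, -1.7]
width: 0.179
grasp_force: 30.0
```

Request:
step_arm([
  [[0,0,1.5],[0,0,0]],
  [[0,0,1],[0,0,0]],
  [[0,0,0.3],[0,0,0]],
  [[0,0,0],[0,0,0]],
])

```text
t: 21.95
eef_pos: [0.4837, -0.2767, 0.0267]
tcp_rot: [-0.464, 3.107, -0.001]
wrist_force: [-0.4, 0.6, -2.4]
width: 0.182
grasp_force: 30.0
```

Request:
step_arm([
  [[0,0,0.5],[0,0,0]],
  [[0,0,0.5],[0,0,0]],
  [[0,0,0],[0,0,0]],
])

```text
t: 22.32
eef_pos: [0.4837, -0.2767, 0.0262]
tcp_rot: [-0.464, 3.107, -0.001]
wrist_force: [-2.5, 1.6, 5.7]
width: 0.181
grasp_force: 30.0
```

Seated, with firm contact. I release and retreat upward.

Request:
step_arm([
  [[0,0,-0.5],[0,0,0]],
  [[0,0,0],[0,0,0]],
  [[0,0,0],[0,0,0]],
  [[0,0,0],[0,0,0]],
  [[0,0,-10],[0,0,0]],
], gripper=0)

```text
t: 22.95
eef_pos: [0.4829, -0.276, 0.0354]
tcp_rot: [0.464, -3.106, -0.002]
wrist_force: [-0.3, 0.2, 0.2]
width: 0.499
grasp_force: 0.0
```

Request:
step_arm([
  [[0,0,-30],[0,0,0]],
  [[0,0,-40],[0,0,0]],
  [[0,0,-40],[0,0,0]],
  [[0,0,0],[0,0,0]],
  [[0,0,0],[0,0,0]],
])

```text
t: 23.58
eef_pos: [0.4833, -0.2763, 0.1457]
tcp_rot: [0.464, -3.107, -0.0]
wrist_force: [0.3, 0.6, -0.9]
width: 0.5
grasp_force: 0.0
```

```bash
python3 - <<'E'
from h import *
go(0,0,0,106.95)
for n in('scene','top','w'):
    im,P=(wcloud() if n=='w' else cloud(n))
    print(n);rods(P,(.38,.60,-.40,-.17,.09,.105),60);rods(P,(.38,.60,-.40,-.17,.036,.048),60);rods(P,(.38,.60,-.40,-.17,.026,.0345),60)
    if n!='w': trayrods(P)
    if n=='scene':cv2.imwrite('pics/s7.png',im)
E
```

```text
t 23.575 pos [ 483.3 -276.3  145.7] psi 106.99 tilt 0.01 q [-0.73  0.21  1.72 -0.    1.22 -2.6 ] F [ 0.3  0.6 -0.9]
shift in present axes [381.5 405.4 145.8] rz 0.04
shift in final axes [381.7 405.2 145.8]
scene
rod n 132 c [ 483.5 -275.2] size [44.3 18.6] ang 16.1 zmax 100.2
rod n 609 c [ 484.2 -274.1] size [174.  33.] ang 16.1 zmax 46.1
rod n 260 c [ 487.7 -253.1] size [130.7  16.1] ang 16.6 zmax 34.3
rod n 137 c [  1.9 -74.3] size [11.9 97.6] ang 179.9 zmax 26.9
rod n 138 c [  3.  -22.2] size [12.9 97.9] ang 179.7 zmax 25.8
rod n 136 c [-6.3  2.5] size [12.8 95.4] ang 179.8 zmax 27.0
rod n 161 c [  3.4 104.6] size [13.4 95.4] ang 179.8 zmax 25.7
top
rod n 619 c [ 482.9 -276. ] size [169.5  30.9] ang 14.5 zmax 44.7
rod n 369 c [ 484.4 -254.7] size [119.6  14.7] ang 16.9 zmax 34.2
rod n 219 c [  1.8 102.4] size [95.4 13. ] ang 179.8 zmax 26.4
rod n 219 c [  2.  -24.7] size [13.1 97.3] ang 0.3 zmax 26.4
rod n 213 c [  1.3 -76.6] size [13.  95.4] ang 0.3 zmax 26.3
rod n 221 c [-6.8  0.1] size [11.  97.2] ang 0.2 zmax 26.7
w
rod n 1258 c [ 481.6 -276.3] size [43.6 15.9] ang 16.3 zmax 98.0
rod n 4432 c [ 482.2 -276.7] size [169.6  29.7] ang 17.0 zmax 42.3
rod n 1103 c [ 495.1 -292.7] size [119.6   8.4] ang 17.0 zmax 32.1
rod n 1457 c [ 483.5 -254.7] size [119.6  11.2] ang 16.9 zmax 32.2
```

View pics/s7.png

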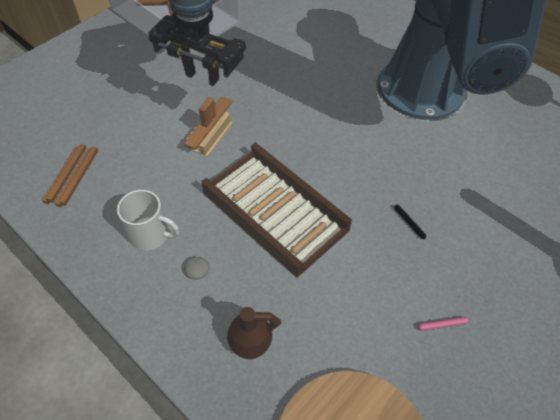

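The rake hangs in its rest at (208,123), all four dowels lie parallel in grooves, and the vase, jug and pebble are where they started. I'm handing in.

```bash
python3 -c "
from rig import ticket
print(ticket.hand_in())"
```

```text
the job is handed in; nothing more can be done
None
```

I handed the job in after about 24 s of robot time, and no verdict came back. The final images show all four dowels flat and parallel in grooves, the rake back in its rest and released, and the vase, jug and pebble where they started. My first grasp of the stray closed on nothing, because the fingertips sit about 33 mm further back than the spec says; I corrected for that on the second try.

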